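# Put the work lamp into its charging sleeve

### The job

Lift the bar work lamp out of the pocket of its moulded tray, lay it light strip up on the open bed of the charging dock with its nose towards the sleeve, and let go of it there. Then slide it nose first into the sleeve until it is fully home, so that only its rubber tail shows, and let go. Do not drop the lamp, and leave the torch and the cartons around it where they are.

Things in the scene. Friction and masses are not known exactly. Their poses are not given: they have to be found in the camera images.
- lamp: bar-shaped work lamp, a box 170 long (x) x 46 wide (y) x 34 mm high (z), about 0.25 kg. Origin: centre of its underside. +x points to the nose (aluminium body, glass lens in the end face), -x to the tail, whose last 43 mm are black ribbed rubber of the same section; +z points out of the side with the white light strip. At the start it lies in the tray's pocket, light strip up
- lamp_nose (a point): centre of the lamp's nose end face (x = +85 mm, z = 17 mm in the lamp's frame)
- lamp_tail (a point): centre of the lamp's tail end face (x = -85 mm, z = 17 mm in the lamp's frame)
- tray: fixed black tray, 216 (x) x 116 (y) x 32 mm high; pocket 176 x 50 mm, its floor 6 mm above the table (the lamp's top stands 8 mm above the rim). At the middle of both long sides a gap 70 mm long (along x) is cut through the wall down to 6 mm: only there can the fingers reach down beside the lamp. Origin: centre of its underside; +x points as the lamp's nose does at the start
- dock: fixed charging dock: grey base 70 mm wide (y), x from -190 to +162 mm, its flat top 14 mm above the table. x = -190 to 0: the open loading bed; x = 0 to +127 mm: an aluminium sleeve over it, closed at its far end by a grey block (top 64 mm above the table). Origin: on the table under the middle of the sleeve's mouth; +x points into the sleeve, z up
- dock_mouth (a point): middle of the sleeve's mouth on the base's top surface (dock x = 0, z = 14 mm). The sleeve is 49 wide x 37 mm high inside, level with the bed, 59 wide x 42 mm high outside; the mouth is flared over its first 12 mm to about 58 wide x 41 mm high inside, 70 mm wide outside
- dock_stop (a point): middle of the stop at the sleeve's inner end (dock x = +127 mm, z = 31 mm); the lamp is home when its nose touches it, 43 mm of tail then standing out of the mouth
- torch: bystander, not to be disturbed: round black hand torch standing on its head, 50 mm across, 115 mm tall; origin at its underside's centre
- small_box: bystander, not to be disturbed: small white carton, 55 x 55 x 45 mm high; origin at its underside's centre
- carton: bystander, not to be disturbed: brown carton 170 x 120 x 90 mm high; origin at its underside's centre
- flat_carton: bystander, not to be disturbed: flat brown carton 200 x 130 x 50 mm high; origin at its underside's centre
Mind the look-alikes: they are no part of the job. There is more than one size of the tray; the job needs the smaller.

How it is judged:
By the outcome, as a careful person would: the job done as asked, in the order asked, and still so for the second after the job is handed in, with the robot touching nothing.
It also fails if it takes over 64 s, if anything falls off the work surface, if the arm or the gripper's body presses on something with over 40 N, if the wrist force passes 120 N, or if a joint passes its speed limit or range.

### The arm

A 6-joint arm with a two-finger parallel gripper is mounted at the origin on the work surface. World frame = base frame: x ahead of the robot, y to its left, z up, the work surface at z = 0. Lengths are in mm, angles in rad, forces in N, time in s.
With the tool pointing down it reaches from about 425 to 925 mm from the base axis. Payload 12.5 kg.
Tool frame: the origin (TCP) lies midway between the tips of the shut fingers; the grasp point (between the pads) lies 19 mm behind it; z points along the fingers, y is the direction in which the jaws open and shut (so a half turn about z gives the same grasp; the last joint's range is limited). The gripper opens to 85 mm and grips with 20 to 120 N. Pads are 22 mm wide; open, the fingers measure 114 mm over their backs; the gripper's body (76 mm by 85 mm) begins 54 mm behind the grasp point. The pads swing forward as they close: fully open they stand 13 mm farther back than shut.
Start: joints at [-1.224, 0.491, 1.559, -0, 1.092, -0.106], TCP at [273.452, -562.022, 231.327] pointing down, gripper open.
Joint ranges: [-3.1, 3.1], [-0.84, 2.19], [0.05, 2.79], [-1.13, 4.28], [0.06, 2.93], [-2.69, 2.69]. Speed limits (rad/s): [2.22, 2.22, 2.79, 3.14, 3.14, 3.14].

### API

Orientations are given as [roll, pitch, yaw] about the fixed x, y, z axes, in that order (R = Rz(yaw) Ry(pitch) Rx(roll)).
In Python, from station import readout, viewer, job gives the robot as it stands.
- The arm moves only by the tool apply_moves, never from a script. Its argument "plan" is a list of rows, each a list of 4 numbers: the shift along the world's x, y, z in m, then the turn about the world's z in rad. A call has 1 to 12 rows; each row is the pose to reach, as a shift and turn from the pose commanded when the call began; what a row does not reach only later rows make up. A row lasts 1/12 s, in which the tool goes at most 41.7 mm and 7.16 degrees, less where a joint would pass 70% of its speed; a pose out of reach is approached as far as the arm can. A call with a gripper value outside its range is refused whole. "gripper" is the opening in per cent of the stroke, from 0 (shut) to 100 (fully open), set as the call begins (left out, the last holds). The fingers move at their own pace and stop on an object; "force" is the grip in N (left out, the last holds). Time passes only in rows, so rows that repeat a pose let the fingers close. It gives the time, the measured TCP pose, the force and the opening at its end, in the units of the state.
- readout.get_obs(): the state, without advancing time (a new reading comes with each control period).
- viewer.camera(name): name is "scene" or "top" or "wrist"; returns the picture (420x560x3 uint8, red, green, blue); there is no depth.
- viewer.camera_params(name): a dict with "intrinsics" (3x3 intrinsics, pixels), "origin" and "attitude" of the camera in the world. Camera axes: x right, y up, looking along -z (the intrinsics and any distortion apply to the point x, -y, -z); pixel columns grow to the right and rows downward; lengths in mm; the calibration is good to about 2 mm. A picture is of the moment at which its call begins: read the wrist's pose just before it. camera_params takes no time and is no camera call; for the wrist camera it gives the pose at the moment of the call.
- job.sign_off(): hands the job in, once; it reports no verdict.
The state is a dict: "time_s": time; "joint_pos": joint angles; "joint_velocities": joint speeds; "tau": joint torques, N m; "tcp_pos": TCP position; "tcp_rot": TCP orientation; "force": force on the tool from outside, world axes, zero at the start; "moment": the same for the moment, N m; "grip_width": finger opening in mm.
Only numpy, scipy, OpenCV 4.12 (cv2) and the standard library are available. Lean on these libraries where they do the work, as an engineer would, in place of code of your own. Each camera call takes 0.05 s, during which the arm holds its last target. There are 200 camera calls.

## Working session

There is one attempt and no reset: what is moved stays moved. The work goes in short steps, Python scripts to look and compute and a tool call to move; the robot and the scene stay as the last step left them, time stands still between calls to the robot, and variables do not carry over. Pictures are saved under pics/ and viewed, about 8 in all and at most 12, crops included, and the job is handed in when it is done.

Besides the shell and the picture viewer there is one more tool, called after "Emit:" as name(argument=value, ...), one argument or row to a line, values as JSON. apply_moves: Moves the arm, as the interface text tells. Its arguments: {"type":"object","properties":{"plan":{"type":"array"},"gripper":{"type":"number"},"force":{"type":"number"}},"required":["plan"]}

```bash
mkdir -p pics; ls; python3 - <<'E'
from station import readout, viewer
import cv2, numpy as np
print(readout.get_obs())
for n in ("top","scene"):
    print(viewer.camera_params(n))
    cv2.imwrite(f"pics/{n}1.png", cv2.cvtColor(viewer.camera(n),cv2.COLOR_RGB2BGR))
E
```

```text
pics
{'time_s': 0.0, 'joint_pos': array([-1.22357218e+00,  4.91541156e-01,  1.55945446e+00,  3.78515022e-05,
        1.09167387e+00, -1.05626536e-01]), 'joint_velocities': array([ 0.00199769, -0.00044493, -0.00101294, -0.00032585, -0.00061622,
       -0.00037887]), 'tau': array([-1.14396073e-03, -6.18454742e+01, -2.61598510e+01, -1.02169261e-04,
        4.09876986e-03, -2.44689295e-05]), 'tcp_pos': array([ 273.39429001, -561.78671661,  230.7374418 ]), 'tcp_rot': array([-3.14052536e+00, -1.46914229e-04,  4.52833137e-01]), 'force': array([ 0.54047547, -0.02766966,  0.70712674]), 'moment': array([-0.04590913, -0.01490944,  0.04157831]), 'grip_width': 85.24002798951169}
{'intrinsics': array([[445.19184536,   0.        , 274.51575859],
       [  0.        , 445.19184536, 202.36138556],
       [  0.        ,   0.        ,   1.        ]]), 'origin': array([ 427.47150668,   -9.66419369, 1477.01284653]), 'attitude': array([ 0.07807741,  0.01807022, -1.56764419])}
{'intrinsics': array([[499.55305517,   0.        , 276.30545407],
       [  0.        , 499.55305517, 209.83798094],
       [  0.        ,   0.        ,   1.        ]]), 'origin': array([1445.84144782, -278.55267146, 1161.82546528]), 'attitude': array([0.72608549, 0.00295929, 1.26482496])}
```

View pics/top1.png

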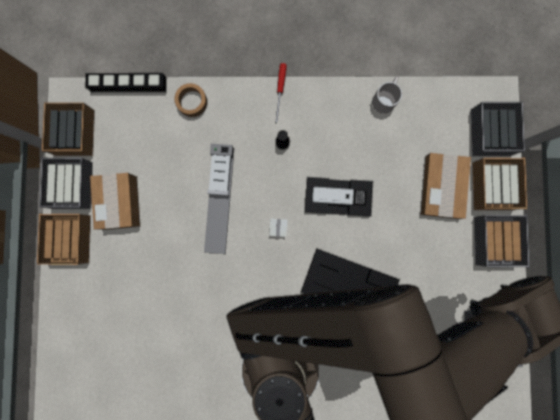

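View pics/scene1.png

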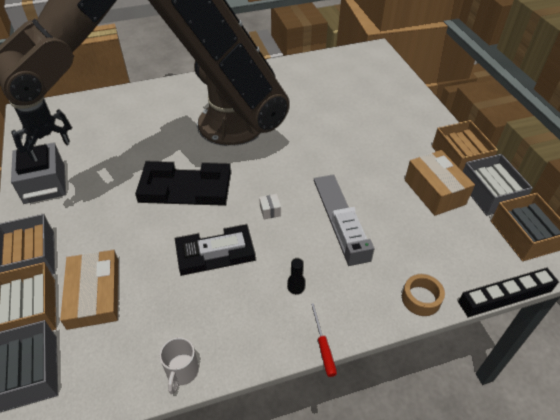

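The lamp (top view, about 338,196) lies in the small tray with its nose to image left (+y). The dock has its bed at (216,225) and its sleeve at (220,172), pointing up the image (+x). Next I'll enlarge this area.

```bash
cat > h.py <<'E'
import numpy as np, cv2
from scipy.spatial.transform import Rotation as R
def proj(p,P):
    P=np.atleast_2d(np.array(P,float)); c=R.from_euler('xyz',p['attitude']).inv().apply(P-p['origin'])
    u=(p['intrinsics']@np.c_[c[:,0],-c[:,1],-c[:,2]].T).T
    return u[:,:2]/u[:,2:]
def back(p,uv,z):
    uv=np.atleast_2d(np.array(uv,float)); r=(np.linalg.inv(p['intrinsics'])@np.c_[uv,np.ones(len(uv))].T).T
    d=R.from_euler('xyz',p['attitude']).apply(np.c_[r[:,0],-r[:,1],-r[:,2]])
    return p['origin']+d*((z-p['origin'][2])/d[:,2])[:,None]
E
python3 - <<'E'
import cv2
im=cv2.imread('pics/top1.png')[130:270,190:390]
cv2.imwrite('pics/crop1.png',cv2.resize(im,None,fx=4,fy=4,interpolation=cv2.INTER_CUBIC))
E
```

```text
(no output)
```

View pics/crop1.png

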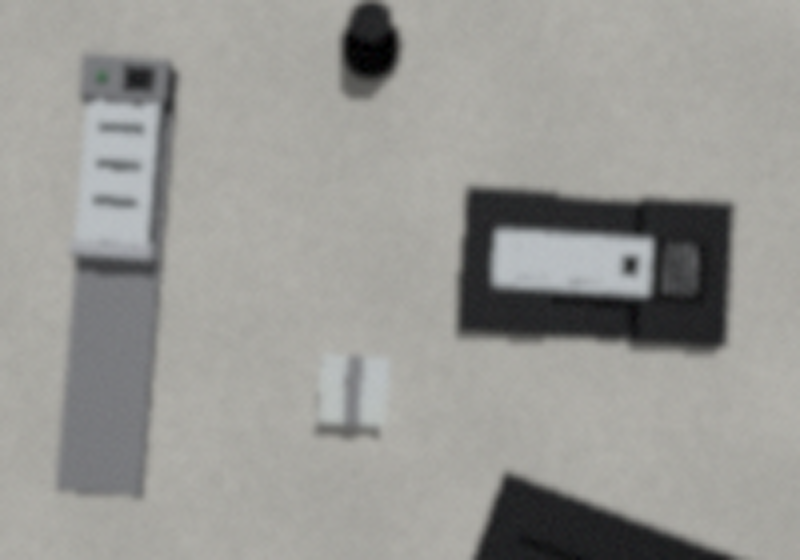

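```bash
python3 - <<'E'
from h import *; from station import viewer
p=viewer.camera_params('top')
f=lambda L:np.array(L,float)/4-.375+[190,130]
for n,L,z in [('lampAl',[(491,229),(655,235),(652,298),(491,290)],40),('tray',[(468,188),(732,204),(724,348),(460,334)],32),
 ('bednear',[(57,490),(143,497)],14),('block',[(84,55),(172,62)],64),('mouthtop',[(72,257),(156,262)],56),('smallbox',[(322,355),(388,357),(380,430),(318,425)],45),('torch top',[(371,18)],115)]:
    b=back(p,f(L),z)[:,:2]; print(n,b.round(1).tolist(),b.mean(0).round(1))
E
```

```text
lampAl [[590.4, -105.9], [585.7, -238.4], [534.6, -235.5], [540.8, -105.8]] [ 562.9 -171.4]
tray [[625.0, -87.8], [612.0, -302.4], [494.7, -294.4], [505.6, -81.1]] [ 559.3 -191.4]
bednear [[377.9, 248.2], [372.4, 177.5]] [375.1 212.8]
block [[728.5, 223.0], [722.7, 151.8]] [725.6 187.4]
mouthtop [[565.6, 231.6], [561.6, 163.9]] [563.6 197.7]
smallbox [[487.7, 30.5], [486.2, -22.5], [427.7, -16.2], [431.5, 33.5]] [458.3   6.3]
torch top [[746.6, -8.5]] [746.6  -8.5]
```

Lamp centre is about (561,-191) at yaw 1.515. Dock origin is about (564.6,199) at yaw -0.072. I'll move above the lamp.

Emit:
apply_moves(
  plan=[
    [0.018,0.023,0,0.066],
    [0.036,0.046,0,0.133],
    [0.054,0.07,0,0.2],
    [0.072,0.093,0,0.266],
    [0.09,0.116,0,0.332],
    [0.108,0.139,0,0.398],
    [0.126,0.162,0,0.465],
    [0.144,0.186,0,0.531],
    [0.162,0.209,0,0.6],
    [0.18,0.232,0,0.664],
    [0.198,0.255,0,0.73],
    [0.216,0.278,0,0.797],
  ],
  gripper=100,
)

```text
time_s: 1.1
tcp_pos: [490.1, -282.7, 231.1]
tcp_rot: [-3.141, -0.0, 1.253]
force: [0.1, -0.6, -0.2]
grip_width: 85.5
```

Emit:
apply_moves(
  plan=[
    [0.018,0.023,0,0.066],
    [0.036,0.046,0,0.133],
    [0.054,0.07,0,0.2],
    [0.065,0.083,0,0.24],
    [0.071,0.092,0,0.265],
    [0.071,0.092,0,0.265],
    [0.071,0.092,0,0.265],
    [0.071,0.092,0,0.265],
  ],
)

```text
time_s: 1.77
tcp_pos: [559.8, -192.9, 231.2]
tcp_rot: [-3.141, 0.0, 1.513]
force: [-0.0, -0.2, 0.5]
grip_width: 85.6
```

```bash
python3 - <<'E'
from h import *; from station import readout, viewer
import json
o=readout.get_obs(); p=viewer.camera_params('wrist')
print(o['time_s'],o['tcp_pos'],o['tcp_rot'],o['joint_pos'],o['force'],p)
cv2.imwrite('pics/w1.png',cv2.cvtColor(viewer.camera('wrist'),cv2.COLOR_RGB2BGR))
json.dump({k:v.tolist() for k,v in p.items()},open('w1.json','w'))
E
```

```text
1.7667 [ 559.82887393 -192.85041533  231.20133276] [-3.14122511e+00  7.19760620e-05  1.51301000e+00] [-4.43187926e-01  4.44258441e-01  1.64212158e+00 -2.35438416e-04
  1.05552617e+00 -3.85285537e-01] [-0.02183566 -0.20744327  0.48065255] {'intrinsics': array([[354.00008826,   0.        , 284.48850828],
       [  0.        , 354.00008826, 211.29016254],
       [  0.        ,   0.        ,   1.        ]]), 'origin': array([ 563.63561769, -115.7865874 ,  373.75191898]), 'attitude': array([-3.04645146e-01,  2.70619387e-04, -5.68661056e-02])}
```

View pics/w1.png

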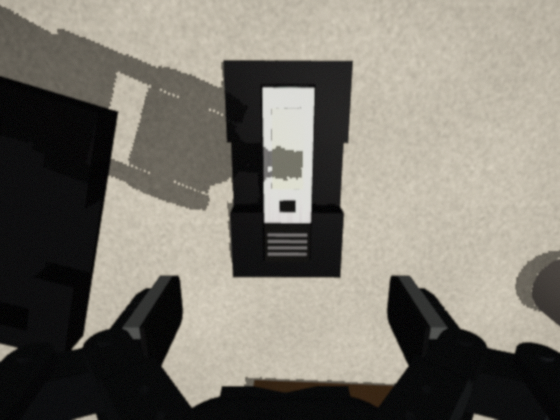

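Looking along +y, the lamp's aluminium part spans (263,87)-(315,87) at the nose to (264,222)-(311,222) at the rubber joint. The tray rim runs from (223,61)-(352,61) to (233,277)-(341,277).

```bash
python3 - <<'E'
from h import *; import json
p={k:np.array(v) for k,v in json.load(open('w1.json')).items()}
b=back(p,[(263,87),(315,87),(264,222),(311,222)],40)[:,:2]; t=back(p,[(223,61),(352,61),(233,277),(341,277)],32)[:,:2]
print(b.round(1),t.round(1))
n=(b[0]+b[1])/2;j=(b[2]+b[3])/2;d=n-j;L=np.linalg.norm(d);d/=L
print(L,np.arctan2(d[1],d[0]),n-85*d, j-42*d+85*d)
n=(t[0]+t[1])/2;j=(t[2]+t[3])/2;d=n-j;print(np.linalg.norm(d),np.arctan2(d[1],d[0]),(n+j)/2)
E
```

```text
[[ 545.1 -103.7]
 [ 591.3 -106.3]
 [ 536.5 -230.6]
 [ 583.4 -233.2]] [[ 510.6  -79.5]
 [ 625.6  -86.1]
 [ 498.  -293.8]
 [ 613.9 -300.4]]
127.17004823649934 1.5059833956122297 [ 562.6751298  -189.82749947] [ 562.72888375 -188.99929029]
214.6867047718219 1.5139787489337575 [ 562.01624774 -189.9577601 ]
```

Emit:
apply_moves(
  plan=[
    [0.0025,0.003,-0.02,0],
    [0.0025,0.003,-0.045,0],
    [0.0025,0.003,-0.07,0],
    [0.0025,0.003,-0.095,0],
    [0.0025,0.003,-0.12,0],
    [0.0025,0.003,-0.14,0],
    [0.0025,0.003,-0.16,0],
    [0.0025,0.003,-0.178,0],
    [0.0025,0.003,-0.193,0],
    [0.0025,0.003,-0.205,0],
    [0.0025,0.003,-0.213,0],
    [0.0025,0.003,-0.218,0],
  ],
)

```text
time_s: 2.82
tcp_pos: [562.6, -189.5, 12.6]
tcp_rot: [-3.141, -0.0, 1.514]
force: [0.1, -0.6, 0.7]
grip_width: 85.5
```

Emit:
apply_moves(
  plan=[
    [0,0,0,0],
    [0,0,0,0],
    [0,0,0,0],
    [0,0,0,0],
    [0,0,0,0],
    [0,0,0,0],
    [0,0,0,0],
    [0,0,0,0],
    [0,0,0,0],
    [0,0,0,0],
    [0,0,0,0],
    [0,0,0,0],
  ],
  gripper=0,
  force=40,
)

```text
time_s: 3.82
tcp_pos: [563.4, -189.2, 14.3]
tcp_rot: [3.14, 0.001, 1.515]
force: [-0.7, -0.0, 7.1]
grip_width: 45.5
```

Emit:
apply_moves(
  plan=[
    [0,0,0.004,0],
    [0,0,0.01,0],
    [0,0,0.018,0],
    [0,0,0.028,0],
    [0,0,0.042,0],
    [0,0,0.058,0],
    [0,0,0.076,0],
    [0,0,0.094,0],
    [0,0,0.112,0],
    [0,0,0.13,0],
    [0,0,0.144,0],
    [0,0,0.152,0],
  ],
)

```text
time_s: 4.82
tcp_pos: [563.3, -189.1, 168.0]
tcp_rot: [3.139, 0.001, 1.515]
force: [0.5, -0.6, -1.6]
grip_width: 45.4
```

Emit:
apply_moves(
  plan=[
    [-0.005,0.022,0,-0.088],
    [-0.011,0.044,0,-0.176],
    [-0.016,0.066,0,-0.265],
    [-0.021,0.088,0,-0.353],
    [-0.026,0.11,0,-0.441],
    [-0.032,0.132,0,-0.529],
    [-0.037,0.154,0,-0.617],
    [-0.042,0.176,0,-0.705],
    [-0.048,0.198,0,-0.794],
    [-0.053,0.22,0,-0.882],
    [-0.058,0.242,0,-0.97],
    [-0.063,0.264,0,-1.058],
  ],
)

```text
time_s: 5.82
tcp_pos: [499.4, 76.0, 165.6]
tcp_rot: [3.141, -0.0, 0.452]
force: [1.0, -0.8, -2.6]
grip_width: 45.7
```

Emit:
apply_moves(
  plan=[
    [-0.005,0.022,0,-0.088],
    [-0.011,0.044,0,-0.176],
    [-0.016,0.066,0,-0.265],
    [-0.021,0.088,0,-0.353],
    [-0.026,0.11,0,-0.441],
    [-0.03,0.125,0,-0.5],
    [-0.032,0.132,0,-0.529],
    [-0.032,0.132,0,-0.529],
    [-0.032,0.132,0,-0.529],
    [-0.032,0.132,0,-0.529],
  ],
)

```text
time_s: 6.65
tcp_pos: [468.0, 206.5, 165.4]
tcp_rot: [3.141, -0.0, -0.071]
force: [0.4, -0.2, -3.3]
grip_width: 45.3
```

```bash
python3 - <<'E'
from h import *; from station import readout, viewer
import json
o=readout.get_obs(); p=viewer.camera_params('wrist')
print(o['time_s'],o['tcp_pos'],o['tcp_rot'],o['joint_pos'],o['force'],p)
cv2.imwrite('pics/w2.png',cv2.cvtColor(viewer.camera('wrist'),cv2.COLOR_RGB2BGR))
json.dump({k:v.tolist() for k,v in p.items()},open('w2.json','w'))
E
```

```text
6.65 [468.01071359 206.50613839 165.44732395] [ 3.14139718e+00 -3.47696832e-05 -7.12367123e-02] [ 2.86461153e-01  4.16138675e-01  1.90866129e+00 -2.67874181e-04
  8.16828577e-01  1.92867757e+00] [ 0.40933804 -0.22453929 -3.32673402] {'intrinsics': array([[354.00008826,   0.        , 284.48850828],
       [  0.        , 354.00008826, 211.29016254],
       [  0.        ,   0.        ,   1.        ]]), 'origin': array([543.90869653, 201.44016242, 307.97351901]), 'attitude': array([-3.04966897e-01,  2.44054775e-04, -1.64115831e+00])}
```

View pics/w2.png

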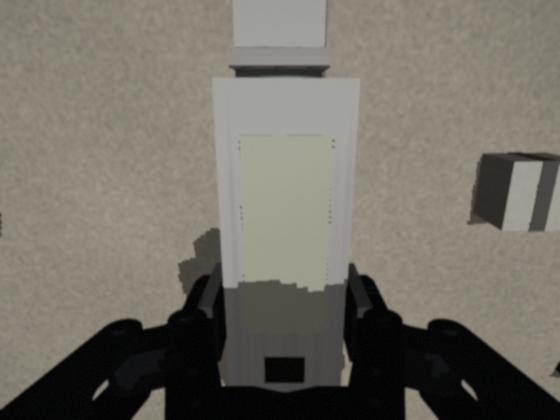

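The nose top edge is (213,80)-(359,80), the flare lip is (229,67)-(330,67), and the sleeve's top edges are (233,0)-(327,0). I'll compute the lateral offset.

```bash
python3 - <<'E'
from h import *; import json
p={k:np.array(v) for k,v in json.load(open('w2.json')).items()}
o=np.array([564.6,199.1]);a=-.0724;d=np.array([np.cos(a),np.sin(a)]);n=np.array([-d[1],d[0]])
for nm,L,z in [('nose',[(213,80),(359,80)],191.5),('lamp near grip',[(222,280),(349,280)],191.5),('lip',[(229,67),(330,67)],60),('sleeve far',[(233,0),(327,0)],56),('sleeve near',[(235,47),(326,47)],56)]:
    b=back(p,L,z)[:,:2];m=b.mean(0);print(nm,b.round(1).tolist(),m,'width',np.linalg.norm(b[0]-b[1]),'dock xy',(m-o)@d,(m-o)@n)
E
```

```text
nose [[551.3, 223.1], [548.1, 178.1]] [549.71341374 200.59259706] width 45.095985129298484 dock xy -14.955556989171443 0.41183934455183735
lamp near grip [[482.5, 228.8], [479.3, 182.3]] [480.91251542 205.53713998] width 46.65774542645351 dock xy -83.9338874085365 0.3665943917614163
lip [[566.8, 236.1], [562.2, 170.5]] [564.48871838 203.30636611] width 65.73787395675205 dock xy -0.4152650109918917 4.187296790191077
sleeve far [[605.9, 229.6], [601.7, 170.7]] [603.79762174 200.10844177] width 59.050571429791404 dock xy 39.02198693070368 3.841229115865123
sleeve near [[578.9, 231.3], [574.8, 172.2]] [576.84090887 201.78502935] width 59.250585257481646 dock xy 12.014614585167969 3.5634630463705292
```

Emit:
apply_moves(
  plan=[
    [0,0.0035,-0.01,0],
    [0,0.0035,-0.025,0],
    [0,0.0035,-0.042,0],
    [0,0.0035,-0.06,0],
    [0,0.0035,-0.078,0],
    [0,0.0035,-0.094,0],
    [0,0.0035,-0.108,0],
    [0,0.0035,-0.12,0],
    [0,0.0035,-0.129,0],
    [0,0.0035,-0.135,0],
    [0,0.0035,-0.139,0],
    [0,0.0035,-0.139,0],
  ],
)

```text
time_s: 7.7
tcp_pos: [467.8, 210.3, 25.7]
tcp_rot: [3.141, 0.001, -0.072]
force: [0.1, -0.7, -1.5]
grip_width: 45.3
```

Emit:
apply_moves(
  plan=[
    [0,0,-0.001,0],
    [0,0,-0.001,0],
    [0,0,-0.002,0],
    [0,0,-0.002,0],
    [0,0,-0.002,0],
  ],
)

```text
time_s: 8.12
tcp_pos: [468.0, 210.5, 24.6]
tcp_rot: [-3.142, -0.0, -0.072]
force: [0.2, 0.4, -1.3]
grip_width: 45.3
```

Emit:
apply_moves(
  plan=[
    [0,0,-0.001,0],
    [0,0,-0.001,0],
    [0,0,-0.001,0],
    [0,0,-0.001,0],
  ],
)

```text
time_s: 8.45
tcp_pos: [467.9, 210.5, 23.3]
tcp_rot: [3.141, 0.0, -0.072]
force: [0.3, -0.2, -1.9]
grip_width: 45.3
```

Emit:
apply_moves(
  plan=[
    [0,0,-0.001,0],
    [0,0,-0.001,0],
    [0,0,-0.001,0],
    [0,0,-0.001,0],
  ],
)

```text
time_s: 8.78
tcp_pos: [467.9, 210.5, 22.3]
tcp_rot: [3.141, 0.0, -0.072]
force: [0.1, -0.2, -3.1]
grip_width: 45.2
```

Emit:
apply_moves(
  plan=[
    [0,0,-0.001,0],
    [0,0,-0.001,0],
    [0,0,-0.001,0],
    [0,0,-0.001,0],
  ],
)

```text
time_s: 9.12
tcp_pos: [467.9, 210.5, 22.2]
tcp_rot: [-3.142, -0.001, -0.072]
force: [-3.2, -0.4, 13.4]
grip_width: 45.5
```

Emit:
apply_moves(
  plan=[
    [0,0,-0.001,0],
    [0,0,-0.001,0],
    [0,0,-0.001,0],
    [0,0,-0.001,0],
  ],
)

```text
time_s: 9.45
tcp_pos: [468.0, 210.5, 22.2]
tcp_rot: [-3.141, -0.001, -0.072]
force: [-6.4, -1.4, 28.4]
grip_width: 45.1
```

Emit:
apply_moves(
  plan=[
    [0,0,0.001,0],
    [0,0,0.002,0],
    [0,0,0.002,0],
    [0,0,0.002,0],
  ],
)

```text
time_s: 9.78
tcp_pos: [468.0, 210.5, 22.3]
tcp_rot: [3.141, 0.0, -0.072]
force: [-0.3, 0.0, 2.6]
grip_width: 45.0
```

Emit:
apply_moves(
  plan=[
    [0,0,0,0],
    [0,0,0,0],
    [0,0,0,0],
    [0,0,0,0],
    [0,0,0,0],
    [0,0,0,0],
    [0,0,0,0],
    [0,0,0,0],
    [0,0,0,0],
  ],
  gripper=100,
)

```text
time_s: 10.53
tcp_pos: [468.0, 210.5, 22.3]
tcp_rot: [3.142, -0.0, -0.072]
force: [-0.2, -0.9, 0.1]
grip_width: 85.1
```

Emit:
apply_moves(
  plan=[
    [0,0,0.01,0],
    [0,0,0.025,0],
    [0,0,0.045,0],
    [0,0,0.065,0],
    [-0.01,0.001,0.085,0],
    [-0.025,0.002,0.105,0],
    [-0.04,0.003,0.12,0],
    [-0.055,0.004,0.13,0],
    [-0.065,0.005,0.13,0],
    [-0.072,0.005,0.13,0],
    [-0.072,0.005,0.13,0],
    [-0.072,0.005,0.13,0],
  ],
)

```text
time_s: 11.53
tcp_pos: [396.0, 215.5, 152.0]
tcp_rot: [3.141, 0.0, -0.072]
force: [0.2, -0.0, 0.3]
grip_width: 85.5
```

```bash
python3 - <<'E'
from h import *; from station import readout, viewer
import json
o=readout.get_obs(); p=viewer.camera_params('wrist')
print(o['time_s'],o['tcp_pos'],o['tcp_rot'],o['force'])
cv2.imwrite('pics/w3.png',cv2.cvtColor(viewer.camera('wrist'),cv2.COLOR_RGB2BGR))
json.dump({k:v.tolist() for k,v in p.items()},open('w3.json','w'))
E
```

```text
11.5333 [396.04549314 215.48603878 151.95957948] [ 3.14125921e+00  4.22711048e-04 -7.19652300e-02] [ 0.19539684 -0.01544775  0.30718068]
```

View pics/w3.png

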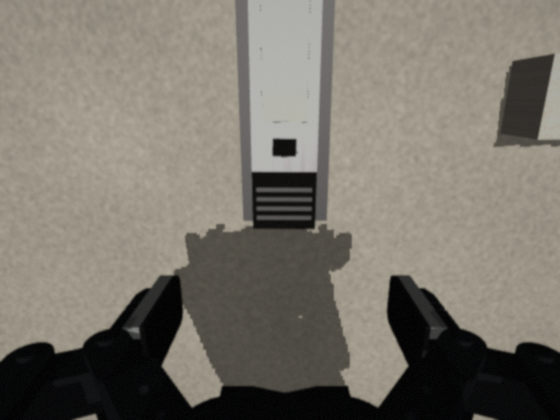

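The lamp lies on the bed, strip up. Bed edges run from (237,0)/(335,0) to (244,220)/(327,220), and the lamp edges from (248,0)/(324,0) to (252,228)/(316,228), where the tail end sits.

```bash
python3 - <<'E'
from h import *; import json
p={k:np.array(v) for k,v in json.load(open('w3.json')).items()}
im=cv2.imread('pics/w3.png').astype(int)
for r in (10,60,110,160): 
    g=im[r,225:345].sum(1)//3; e=np.diff(g); print(r,[(225+i,int(e[i])) for i in np.argsort(-abs(e))[:8]])
for nm,L,z in [('bed',[(237,0),(335,0),(244,220),(327,220)],14),('lamp',[(248,0),(324,0),(251.5,170),(317.5,170)],48),('tail end',[(253,221),(315,221)],48)]:
    b=back(p,L,z)[:,:2];print(nm,b.round(1).tolist())
    m=b.reshape(-1,2,2).mean(1);print(m.round(1).tolist(), np.arctan2(*(m[0]-m[-1])[::-1]))
E
```

```text
10 [(np.int64(247), 30), (np.int64(321), -22), (np.int64(322), -21), (np.int64(246), 17), (np.int64(234), -15), (np.int64(235), -14), (np.int64(334), 12), (np.int64(248), 11)]
60 [(np.int64(320), -26), (np.int64(248), 25), (np.int64(319), -18), (np.int64(249), 18), (np.int64(236), -17), (np.int64(332), 16), (np.int64(321), -16), (np.int64(237), -16)]
110 [(np.int64(318), -31), (np.int64(249), 28), (np.int64(319), -24), (np.int64(238), -24), (np.int64(250), 21), (np.int64(330), 21), (np.int64(248), 17), (np.int64(317), -14)]
160 [(np.int64(250), 29), (np.int64(316), -29), (np.int64(328), 25), (np.int64(251), 25), (np.int64(317), -23), (np.int64(240), -21), (np.int64(327), 15), (np.int64(249), 14)]
bed [[540.7, 238.8], [535.8, 170.5], [378.6, 251.0], [373.7, 181.7]]
[[538.2, 204.6], [376.1, 216.4]] -0.07235099160129525
lamp [[531.9, 228.6], [528.5, 182.0], [426.5, 236.9], [423.3, 190.6]]
[[530.2, 205.3], [424.9, 213.8]] -0.07977398244346404
tail end [[388.7, 239.6], [385.4, 194.0]]
[[387.0, 216.8]] 0.0
```

Emit:
apply_moves(
  plan=[
    [0,0,-0.015,0],
    [0,0,-0.035,0],
    [0,0,-0.055,0],
    [0,0,-0.075,0],
    [0,0,-0.092,0],
    [0,0,-0.106,0],
    [0,0,-0.117,0],
    [0,0,-0.125,0],
    [0,0,-0.129,0],
    [0,0,-0.129,0],
  ],
)

```text
time_s: 12.42
tcp_pos: [396.0, 215.3, 22.4]
tcp_rot: [3.141, 0.001, -0.072]
force: [-0.1, -0.8, -0.3]
grip_width: 85.1
```

Emit:
apply_moves(
  plan=[
    [0,0,0,0],
    [0,0,0,0],
    [0,0,0,0],
    [0,0,0,0],
    [0,0,0,0],
    [0,0,0,0],
    [0,0,0,0],
    [0,0,0,0],
    [0,0,0,0],
    [0,0,0,0],
    [0,0,0,0],
    [0,0,0,0],
  ],
  gripper=0,
  force=25,
)

```text
time_s: 13.42
tcp_pos: [396.2, 215.6, 24.0]
tcp_rot: [-3.141, -0.001, -0.072]
force: [-0.3, -0.3, 5.1]
grip_width: 45.6
```

Emit:
apply_moves(
  plan=[
    [0.003,-0.0002,0,0],
    [0.006,-0.0004,0,0],
    [0.009,-0.0006,0,0],
    [0.012,-0.0009,0,0],
    [0.015,-0.0011,0,0],
    [0.018,-0.0013,0,0],
    [0.021,-0.0015,0,0],
    [0.024,-0.0017,0,0],
    [0.027,-0.0019,0,0],
    [0.03,-0.0022,0,0],
    [0.03,-0.0022,0,0],
  ],
)

```text
time_s: 14.33
tcp_pos: [425.2, 213.1, 23.9]
tcp_rot: [3.141, 0.001, -0.072]
force: [-4.8, -1.6, 9.6]
grip_width: 45.5
```

Emit:
apply_moves(
  plan=[
    [0.003,-0.0002,0.0004,0],
    [0.006,-0.0004,0.0004,0],
    [0.009,-0.0006,0.0004,0],
    [0.012,-0.0009,0.0004,0],
    [0.015,-0.0011,0.0004,0],
    [0.018,-0.0013,0.0004,0],
    [0.021,-0.0015,0.0004,0],
    [0.024,-0.0017,0.0004,0],
    [0.027,-0.0019,0.0004,0],
    [0.03,-0.0022,0.0004,0],
  ],
)

```text
time_s: 15.17
tcp_pos: [455.4, 211.0, 24.0]
tcp_rot: [3.141, 0.002, -0.072]
force: [-6.2, 0.4, 7.2]
grip_width: 45.8
```

Emit:
apply_moves(
  plan=[
    [0.003,-0.0002,0,0],
    [0.006,-0.0004,0,0],
    [0.009,-0.0006,0,0],
    [0.012,-0.0009,0,0],
    [0.015,-0.0011,0,0],
    [0.018,-0.0013,0,0],
    [0.021,-0.0015,0,0],
    [0.024,-0.0017,0,0],
    [0.027,-0.0019,0,0],
    [0.03,-0.0022,0,0],
  ],
)

```text
time_s: 16.0
tcp_pos: [485.5, 208.8, 24.0]
tcp_rot: [3.141, 0.001, -0.072]
force: [-6.1, 0.5, 7.6]
grip_width: 45.7
```

Sliding in smoothly, with no lateral force.

Emit:
apply_moves(
  plan=[
    [0.003,-0.0002,0,0],
    [0.006,-0.0004,0,0],
    [0.009,-0.0006,0,0],
    [0.012,-0.0009,0,0],
    [0.015,-0.0011,0,0],
    [0.018,-0.0013,0,0],
    [0.021,-0.0015,0,0],
    [0.024,-0.0017,0,0],
    [0.027,-0.0019,0,0],
    [0.03,-0.0022,0,0],
  ],
)

```text
time_s: 16.83
tcp_pos: [515.6, 206.6, 24.0]
tcp_rot: [3.141, 0.001, -0.072]
force: [-4.9, 0.8, 6.9]
grip_width: 45.2
```

Emit:
apply_moves(
  plan=[
    [0.002,-0.0001,0,0],
    [0.004,-0.0003,0,0],
    [0.006,-0.0004,0,0],
    [0.008,-0.0006,0,0],
    [0.01,-0.0007,0,0],
    [0.012,-0.0009,0,0],
  ],
)

```text
time_s: 17.33
tcp_pos: [527.5, 205.8, 24.0]
tcp_rot: [3.141, 0.001, -0.072]
force: [-5.0, 0.6, 6.2]
grip_width: 45.6
```

Emit:
apply_moves(
  plan=[
    [0.001,0,0,0],
    [0.002,-0.0001,0,0],
    [0.003,-0.0002,0,0],
    [0.004,-0.0003,0,0],
  ],
)

```text
time_s: 17.67
tcp_pos: [531.5, 205.5, 24.0]
tcp_rot: [3.141, 0.001, -0.072]
force: [-6.0, 0.9, 7.2]
grip_width: 46.0
```

Emit:
apply_moves(
  plan=[
    [0.0005,0,0,0],
    [0.001,0,0,0],
    [0.0015,-0.0001,0,0],
    [0.002,-0.0001,0,0],
  ],
)

```text
time_s: 18.0
tcp_pos: [533.5, 205.3, 24.0]
tcp_rot: [3.141, 0.001, -0.072]
force: [-5.4, -0.3, 6.6]
grip_width: 45.3
```

Emit:
apply_moves(
  plan=[
    [0.0005,0,0,0],
    [0.001,0,0,0],
    [0.0015,-0.0001,0,0],
    [0.002,-0.0001,0,0],
  ],
)

```text
time_s: 18.33
tcp_pos: [535.5, 205.3, 24.0]
tcp_rot: [3.141, 0.001, -0.072]
force: [-5.8, 0.4, 6.1]
grip_width: 45.3
```

Emit:
apply_moves(
  plan=[
    [0.0005,0,0,0],
    [0.001,0,0,0],
    [0.0015,-0.0001,0,0],
    [0.002,-0.0001,0,0],
  ],
)

```text
time_s: 18.67
tcp_pos: [537.5, 205.1, 24.0]
tcp_rot: [3.141, 0.001, -0.072]
force: [-5.6, 0.2, 6.8]
grip_width: 45.6
```

Emit:
apply_moves(
  plan=[
    [0.0005,0,0,0],
    [0.001,0,0,0],
    [0.0015,-0.0001,0,0],
    [0.002,-0.0001,0,0],
  ],
)

```text
time_s: 19.0
tcp_pos: [537.5, 205.1, 24.0]
tcp_rot: [3.14, 0.005, -0.072]
force: [-18.6, 2.7, 16.0]
grip_width: 45.7
```

Emit:
apply_moves(
  plan=[
    [0.0005,0,0,0],
    [0.001,0,0,0],
    [0.0015,-0.0001,0,0],
    [0.002,-0.0001,0,0],
  ],
)

```text
time_s: 19.33
tcp_pos: [537.6, 205.1, 23.9]
tcp_rot: [3.14, 0.009, -0.072]
force: [-26.0, 4.0, 22.2]
grip_width: 45.5
```

The hard stop was reached at x=537.5. I'll relieve the pressure, release, rise and look.

Emit:
apply_moves(
  plan=[
    [-0.001,0,0,0],
    [-0.002,0.0001,0,0],
    [-0.003,0.0002,0,0],
    [-0.003,0.0002,0,0],
  ],
)

```text
time_s: 19.67
tcp_pos: [537.6, 205.1, 23.9]
tcp_rot: [3.141, 0.003, -0.072]
force: [-9.0, 0.7, 7.5]
grip_width: 45.6
```

Emit:
apply_moves(
  plan=[
    [0,0,0,0],
    [0,0,0,0],
    [0,0,0,0],
    [0,0,0,0],
    [0,0,0,0],
    [0,0,0,0],
    [0,0,0,0],
    [0,0,0,0],
    [0,0,0,0],
  ],
  gripper=100,
)

```text
time_s: 20.42
tcp_pos: [539.0, 205.1, 23.7]
tcp_rot: [3.141, 0.0, -0.072]
force: [-0.5, 0.2, -0.4]
grip_width: 85.7
```

Emit:
apply_moves(
  plan=[
    [0,0,0.01,0],
    [0,0,0.025,0],
    [0,0,0.045,0],
    [0,0,0.065,0],
    [-0.01,0.001,0.085,0],
    [-0.025,0.002,0.105,0],
    [-0.045,0.003,0.12,0],
    [-0.06,0.004,0.13,0],
    [-0.075,0.005,0.13,0],
    [-0.08,0.006,0.13,0],
    [-0.08,0.006,0.13,0],
    [-0.08,0.006,0.13,0],
  ],
)

```text
time_s: 21.42
tcp_pos: [459.5, 211.3, 154.0]
tcp_rot: [-3.142, -0.001, -0.072]
force: [0.5, -0.2, 1.3]
grip_width: 85.9
```

```bash
python3 - <<'E'
from h import *; from station import readout, viewer
import json
o=readout.get_obs(); p=viewer.camera_params('wrist')
print(o['time_s'],o['tcp_pos'],o['tcp_rot'],o['force'])
cv2.imwrite('pics/w4.png',cv2.cvtColor(viewer.camera('wrist'),cv2.COLOR_RGB2BGR))
json.dump({k:v.tolist() for k,v in p.items()},open('w4.json','w'))
E
```

```text
21.4167 [459.45992304 211.29393173 153.986277  ] [-3.14150978e+00 -5.81259917e-04 -7.19274489e-02] [ 0.51111689 -0.18877262  1.34775258]
```

View pics/w4.png

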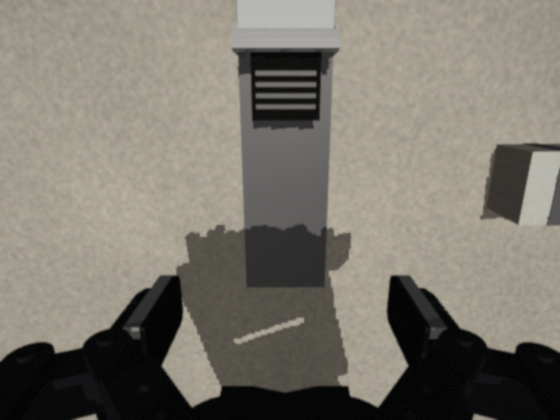

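Only black ribbed rubber shows outside the mouth. The tail end is at row 120, the bed end at row 287 and the flare lip at row 50. Checking the distances:

```bash
python3 - <<'E'
from h import *; import json
p={k:np.array(v) for k,v in json.load(open('w4.json')).items()}
im=cv2.imread('pics/w4.png').mean(2); 
print(im[105:130,260].round().tolist()); print(im[45:60,285].round().tolist())
d=np.array([.9974,-.0719,0])
end=back(p,[(286,287)],14)@d
for r in (119,120,121): print(r,back(p,[(285,r)],48)@d-end, back(p,[(285,r)],14)@d-end)
print('lip',back(p,[(285,51)],58)@d-end)
E
```

```text
[101.0, 112.0, 108.0, 92.0, 58.0, 28.0, 16.0, 14.0, 16.0, 16.0, 16.0, 18.0, 17.0, 19.0, 25.0, 37.0, 45.0, 50.0, 51.0, 51.0, 52.0, 59.0, 77.0, 99.0, 110.0]
[168.0, 160.0, 138.0, 97.0, 69.0, 59.0, 49.0, 27.0, 11.0, 5.0, 9.0, 12.0, 14.0, 15.0, 15.0]
119 [147.66678872] [145.98635882]
120 [147.00718292] [145.23652786]
121 [146.34649317] [144.48546468]
lip [188.90180717]
```

```bash
python3 -c "
from station import job; print(job.sign_off())"
```

```text
the job is handed in; nothing more can be done
None
```

The lamp is fully home in the dock's sleeve and released, and the job is handed in at about 21.5 s of the 64 s allowed.

- **What I did:** I gripped the lamp through the tray's gaps and laid it light strip up on the open bed, nose towards the sleeve, then let go. I then regripped it by the rubber tail with 25 N, slid it in until it hit the stop, and let go again.
- **Stop:** The push force along the slide stayed around 5–6 N, then rose to about 26 N with no further travel. This came about 3 mm later than I had estimated from the images.
- **Last picture:** After release, the wrist camera put the tail end 147 mm from the bed's end, which is exactly where it should be when home. Only the black rubber tail shows outside the mouth, and the gripper was open and clear of everything.
- **Disagreement:** The top and wrist cameras disagreed by about 3.5 mm on the dock's sideways position. I used the wrist camera's value, and there was no noticeable side force as the lamp slid in.
- **Not checked:** I did not take a final picture of the torch and all the cartons. The moves kept clear of them, and no contact showed in the force readings.

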